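# Stack the bumper tote over the knee yoke tote

### The arm

A 7-joint arm with a two-finger parallel gripper is mounted at the origin on the work surface. World frame = base frame: x ahead of the robot, y to its left, z up, the work surface at z = 0. Lengths are in m, angles in rad, forces in N, time in s.
With the tool pointing down it reaches from about 0.425 to 0.875 m from the base axis. Payload 8.4 kg.
Tool frame: the origin (TCP) lies on the centre line of the jaws, within the pads' length; the fingertips stand 25 mm ahead of it and the grasp point (between the pads) lies 6 mm ahead of it; z points along the fingers, y is the direction in which the jaws open and shut (so a half turn about z gives the same grasp; the last joint's range is limited). The gripper opens to 85 mm and grips with 20 to 120 N. Pads are 22 mm wide; open, the fingers measure 114 mm over their backs; the gripper's body (76 mm by 85 mm) begins 54 mm behind the grasp point. The pads swing forward as they close: fully open they stand 13 mm farther back than shut.
Start: joints at [1.247, 0.333, 0.04, 1.465, -0.013, 1.343, -0.059], TCP at [0.145, -0.634, 0.256] pointing down, gripper open.
Joint ranges: [-2.58, 2.58], [-0.38, 2.09], [-1.3, 1.39], [0.25, 2.4], [-1.5, 4.64], [0.08, 2.09], [-2.65, 2.65]. Speed limits (rad/s): [2.22, 2.22, 2.79, 2.79, 3.14, 3.14, 3.14].

### API

Orientations are given as a 3x3 rotation matrix whose columns are the frame's x, y, z axes.
In Python, from bench import env gives the robot as it stands. The module is installed in compiled form; this text tells all that it offers.
- The arm moves only by the tool move_arm, never from a script. Its arguments are lists of equal length, an entry for each row: "travel": the shift along the tool's x, y, z in cm, a list of three; "rotation": the turn, a rotation vector about the tool's x, y, z in rad, a list of three; "grip": the closure in counts, from 0 (fully open) to 255 (shut). A call has 1 to 5 rows; each row is the pose to reach, as a shift and turn from the pose measured when the call began, along the tool's axes at that moment; what a row does not reach only later rows make up. A row lasts 1/12 s, in which the tool goes at most 41.7 mm and 7.16 degrees, less where a joint would pass 70% of its speed; a pose out of reach is approached as far as the arm can. A call with a gripper value outside its range is refused whole. The fingers move at their own pace and stop on an object; "force" is the grip in N (left out, the last holds). Time passes only in rows, so rows that repeat a pose let the fingers close. It gives the time, the measured TCP pose, the force and the opening at its end, in the units of the state.
- env.read_state(): the state, without advancing time (a new reading comes with each control period).
- env.get_image(name): name is "scene" or "top"; returns the picture (420x560x3 uint8, blue, green, red); there is no depth.
- env.camera_params(name): a dict with "fov_y" (degrees; the focal length in pixels is half the picture's height over the tangent of half this angle, whatever the lens; pixels are square), "cx", "cy" (the principal point, pixels), "cam_to_world" (4x4, takes a point from camera to world coordinates). Camera axes: x right, y down, z forward; pixel columns grow to the right and rows downward; lengths in m; the calibration is good to about 2 mm. A picture is of the moment at which its call begins. camera_params takes no time and is no camera call.
- env.finish_job(): hands the job in, once; it reports no verdict.
Trained networks look in the newest picture that a camera, given by its name, has taken for a name from the list of things; names that differ only in an ending like _2 or _b are one class to them, and where a whole thing is asked for, a point or a joint stands for the part that bears it (a point fixed in the world has none). Each returns a list of dicts, best first, with "conf" (0 to 1); they miss things now and then, are a little off and sometimes report something else, mostly with a low value. They report only what shows in the picture. A call takes as long as a camera call. They do not tell look-alikes from the thing itself.
- env.boxes_of(camera, thing): "point" ([x, y, z] in m, in world coordinates, good to about 4 mm: the middle of the surface that is visible of it).
The state is a dict: "clock": time; "joint_positions": joint angles; "joint_velocities": joint speeds; "joint_torque": joint torques, N m; "eef_pos": TCP position; "orientation": TCP orientation; "force": force on the tool from outside, world axes, zero at the start; "moment": the same for the moment, N m; "opening": finger opening in m.
Only numpy, scipy, OpenCV 4.12 (cv2) and the standard library are available. Lean on these libraries where they do the work, as an engineer would, in place of code of your own. Each camera call takes 0.05 s, during which the arm holds its last target.

### The job

Pick up the blue tote by its handle and stack it on the grey tote that has the knee yoke inside. Turn it the way round that makes it stand level and squarely up on that tote's inner ledges, clear of the yoke, instead of nesting down inside. Set it down gently, let go, and leave both grey totes where they stand.

Things in the scene. Friction and masses are not known exactly. Their poses are not given: they have to be found in the camera images.
- tote: Blue tote with two loose bumpers, 0.3-0.5 kg in all. Origin: centre of underside; z up, x along its length to its yellow end. Sizes in mm: body 150 (x) by 84 (y) by 50 high. Four ribs, 16 long, as high as the body, stand out at x = 60 and -20, to y = +-62. Handle: bar along x over the middle, x -45 to 45, 14 thick in y, z 65 to 95, pinched from above. Yellow end at first much as yoke_tote's.
- yoke_tote: Grey tote with the grey knee yoke (47 high) in it, loose on the bench left or right of the blue one. Origin: centre of underside; z up, x along its length to its yellow end. In mm: outside 178 (x) by 152 (y) by 80 high, lip up to 10 more; walls and floor 4. Inside, along both long walls, a ledge 24 wide, top at z = 66, cut away at x = -37 to -3 and 43 to 77.
- seat (a point): Centre of yoke_tote's mouth, level with the ledge tops, 66 mm above its underside, 14 mm below its rim; axes as yoke_tote. Stacked, the blue tote's underside centre lies here (10 mm play each way), its yellow end opposite to yoke_tote's, so that its ribs stand on the ledges. With yellow ends the same way the ribs drop through the cuts and it nests down inside.
- empty_tote: Bystander: a second grey tote of exactly the same make and size, but empty, loose on the bench on the other side of the blue tote from yoke_tote. Same origin and axes (x to its yellow end, which points roughly opposite to yoke_tote's).
Things that resemble listed ones, but are neither listed nor needed, are in the scene too. What is shaped like the yoke_tote but green or pink is not meant.

How it is judged:
By the outcome, as a careful person would: the job done as asked, in the order asked, and still so for the second after the job is handed in, with the robot touching nothing.
It also fails if it takes over 40 s, if anything falls off the work surface, if the arm or the gripper's body presses on something with over 40 N, if the wrist force passes 120 N, or if a joint passes its speed limit or range.

## Working session

There is one attempt and no reset: what is moved stays moved. The work goes in short steps, Python scripts to look and compute and a tool call to move; the robot and the scene stay as the last step left them, time stands still between calls to the robot, and variables do not carry over. Pictures are saved under pics/ and viewed, and the job is handed in when it is done.

Besides the shell and the picture viewer there is one more tool, called after ">>>" as a command line: name --argument value ..., lists and objects as JSON in quotes. move_arm: Moves the arm, as the interface text tells. Its arguments: {"type":"object","properties":{"travel":{"type":"array","items":{"type":"array","items":{"type":"number"}}},"rotation":{"type":"array","items":{"type":"array","items":{"type":"number"}}},"grip":{"type":"array","items":{"type":"number"}},"force":{"type":"number"}},"required":["travel","rotation","grip"]}

```bash
mkdir -p pics; python3 - <<'E'
from bench import env
import cv2,numpy as np
np.set_printoptions(precision=4,suppress=True)
for n in("scene","top"):
    cv2.imwrite(f"pics/{n}0.png",env.get_image(n)); p=env.camera_params(n); print(n,p)
for n in("scene","top"):
    for t in("tote","yoke_tote","empty_tote"):
        print(n,t,[(np.round(d["point"],3),round(d["conf"],2)) for d in env.boxes_of(n,t)])
s=env.read_state(); print(s)
E
```

```text
scene {'fov_y': 52.31682440314365, 'cx': 281.3132704557411, 'cy': 208.03421548013628, 'cam_to_world': array([[ 0.6687,  0.5123, -0.5389,  1.055 ],
       [ 0.7433, -0.4425,  0.5017, -0.7318],
       [ 0.0185, -0.7361, -0.6766,  0.8568],
       [ 0.    ,  0.    ,  0.    ,  1.    ]])}
top {'fov_y': 44.95725079558065, 'cx': 271.46042175951317, 'cy': 212.6945237488365, 'cam_to_world': array([[ 0.011 , -0.9912,  0.1322,  0.2207],
       [-0.9999, -0.0115, -0.0027, -0.1138],
       [ 0.0042, -0.1322, -0.9912,  1.6186],
       [ 0.    ,  0.    ,  0.    ,  1.    ]])}
scene tote [(array([ 0.572, -0.015,  0.041]), 0.56)]
scene yoke_tote [(array([ 0.475, -0.605,  0.032]), 0.93), (array([ 0.55 , -0.334,  0.043]), 0.82), (array([ 0.237, -0.266,  0.047]), 0.58), (array([0.474, 0.275, 0.045]), 0.16)]
scene empty_tote [(array([0.47 , 0.271, 0.045]), 0.91)]
top tote [(array([ 0.556, -0.002,  0.005]), 0.59)]
top yoke_tote [(array([ 0.253, -0.274,  0.006]), 0.8), (array([ 0.557, -0.347,  0.016]), 0.73), (array([ 0.498, -0.61 ,  0.028]), 0.6)]
top empty_tote [(array([0.477, 0.271, 0.01 ]), 0.93)]
{'clock': 0.4, 'joint_positions': array([ 1.2468,  0.3333,  0.0399,  1.4655, -0.0134,  1.3433, -0.0585]), 'joint_velocities': array([-0.0005, -0.0001,  0.0005,  0.0001,  0.0006,  0.001 ,  0.0003]), 'joint_torque': array([ -0.0024, -65.7549,   1.3605, -40.5322,   0.0166,   0.0052,
         0.    ]), 'eef_pos': array([ 0.1449, -0.6336,  0.2562]), 'orientation': array([[ 0.9748,  0.2229, -0.0001],
       [ 0.2229, -0.9748,  0.0003],
       [ 0.    , -0.0003, -1.    ]]), 'force': array([-0.3101, -0.5579, -0.437 ]), 'moment': array([0.0727, 0.0233, 0.0022]), 'opening': 0.08516403688804884}
```

View pics/scene0.png

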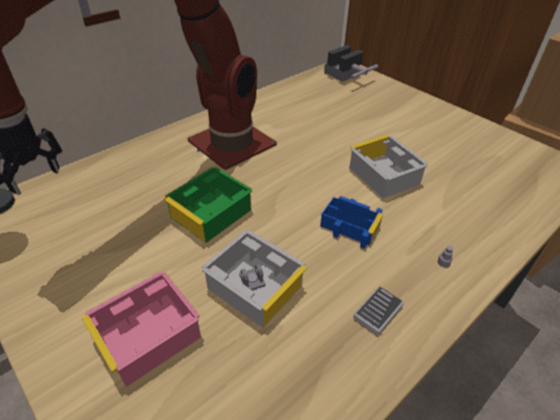

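View pics/top0.png

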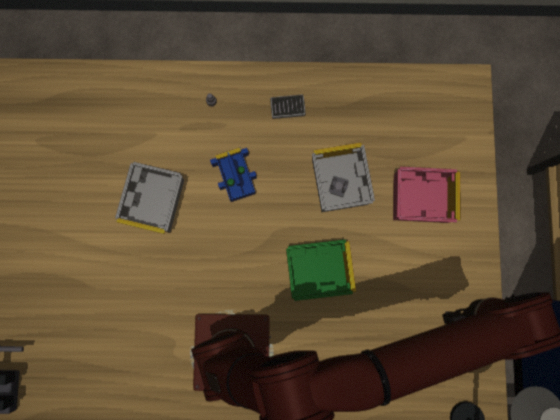

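The top view shows the blue tote at (235,175). The grey tote with the yoke is at (343,180), its yellow end up (+x). The empty grey tote is at (150,197), with its yellow end down. Look-alikes are the green tote (320,270) and the pink tote (428,195). I choose the grey tote at (343,180) and will check it in close crops.

```bash
python3 - <<'E'
import cv2,numpy as np
a=cv2.imread("pics/top0.png");b=cv2.imread("pics/scene0.png")
cv2.imwrite("pics/c1.png",cv2.resize(a[130:225,200:385],None,fx=4.3,fy=4.3,interpolation=cv2.INTER_CUBIC))
cv2.imwrite("pics/c2.png",cv2.resize(b[180:330,195:395],None,fx=4,fy=4,interpolation=cv2.INTER_CUBIC))
E
```

```text
(no output)
```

View pics/c1.png

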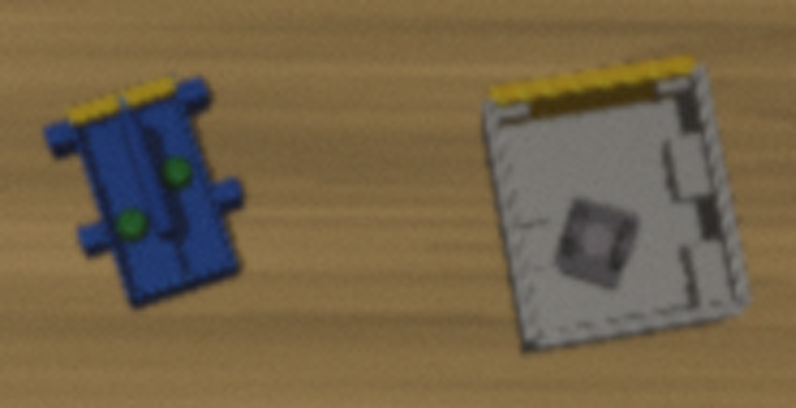

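View pics/c2.png

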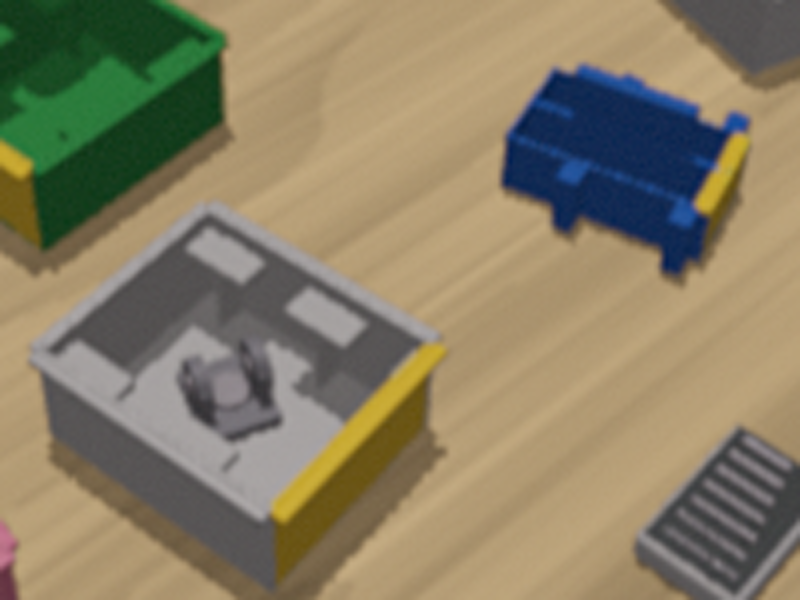

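```bash
cat > h.py <<'E'
import cv2,numpy as np
from bench import env
np.set_printoptions(precision=4,suppress=True)
def P(n):
    p=env.camera_params(n); T=np.array(p["cam_to_world"]); f=210/np.tan(np.radians(p["fov_y"]/2))
    return T,f,p["cx"],p["cy"]
def proj(c,X):
    T,f,cx,cy=c; q=(np.asarray(X)-T[:3,3])@T[:3,:3]
    return np.c_[cx+f*q[:,0]/q[:,2],cy+f*q[:,1]/q[:,2]]
def box(x0,x1,y0,y1,z0,z1):
    return np.array([[x,y,z] for x in(x0,x1) for y in(y0,y1) for z in(z0,z1)])/1000
BLUE=[box(-75,75,-42,42,0,50)]+[box(a-8,a+8,-62,62,0,50) for a in(60,-20)]+[box(-45,45,-7,7,65,95)]
GREY=[box(-89,89,-76,76,0,80)]
def pose(X,p,z=0):
    c,s=np.cos(p[2]),np.sin(p[2]); return np.c_[p[0]+c*X[:,0]-s*X[:,1],p[1]+s*X[:,0]+c*X[:,1],X[:,2]+z]
S=4
def render(c,parts,p,shape,z=0):
    m=np.zeros((shape[0]*S,shape[1]*S),np.uint8)
    for b in parts:
        u=(proj(c,pose(b,p,z))+0.5)*S-0.5
        h=cv2.convexHull(np.round(u*16).astype(np.int32)); cv2.fillConvexPoly(m,h,255,shift=4)
    return cv2.resize(m,(shape[1],shape[0]),interpolation=cv2.INTER_AREA)/255.
E
python3 - <<'E'
from h import *
from scipy.optimize import minimize
im={n:cv2.imread(f"pics/{n}0.png") for n in("scene","top")}
C={n:P(n) for n in im}
def bluemask(a):
    h=cv2.cvtColor(a,cv2.COLOR_BGR2HSV); 
    return cv2.inRange(h,(95,90,25),(130,255,255))
def yel(a):
    h=cv2.cvtColor(a,cv2.COLOR_BGR2HSV); return cv2.inRange(h,(18,170,50),(32,255,255))
def grey(a):
    h=cv2.cvtColor(a,cv2.COLOR_BGR2HSV); return cv2.inRange(h,(0,0,30),(180,60,255))
M={}
for n,a in im.items():
    out={}
    for k,f,p0 in(("blue",bluemask,(.56,-.01,.26)),("grey",grey,(.555,-.345,.16))):
        m=cv2.bitwise_or(f(a),yel(a))
        roi=np.zeros_like(m); c=proj(C[n],np.array([[p0[0],p0[1],.04]]))[0]
        cv2.circle(roi,tuple(int(v) for v in c),58 if n=="scene" and k=="grey" else 42,255,-1)
        m&=roi
        m=cv2.morphologyEx(m,cv2.MORPH_CLOSE,np.ones((3,3)))
        cs,_=cv2.findContours(m,0,2); b=max(cs,key=cv2.contourArea); m=np.zeros_like(m); cv2.drawContours(m,[b],-1,255,-1)
        out[k]=m
    M[n]=out
for k,parts,p0 in(("blue",BLUE,(.56,-.01,.26)),("grey",GREY,(.555,-.345,.16))):
  for cams in(("scene","top"),("scene",),("top",)):
    f=lambda p:sum((np.abs(render(C[n],parts,p,(420,560))-M[n][k]/255.)**1).sum() for n in cams)
    sx=np.array(p0)+np.array([[0,0,0],[.02,0,0],[0,.02,0],[0,0,.15]])
    r=minimize(f,p0,method="Nelder-Mead",options=dict(initial_simplex=sx,xatol=2e-4,fatol=.1))
    print(k,cams,r.x,r.fun,[int(M[n][k].sum()/255) for n in cams])
    if len(cams)==2:
      for n in cams:
        for b in parts:
            u=proj(C[n],pose(b,r.x)); h=cv2.convexHull(np.float32(u))
            if n not in M or True:
                M[n].setdefault("ov",cv2.resize(im[n],None,fx=4,fy=4,interpolation=cv2.INTER_CUBIC))
            cv2.polylines(M[n]["ov"],[np.int32((h+.5)*4)],True,(0,0,255),1)
        cs,_=cv2.findContours(cv2.resize(M[n][k],None,fx=4,fy=4,interpolation=0),0,2); cv2.drawContours(M[n]["ov"],cs,-1,(0,255,0),1)
cv2.imwrite("pics/o1.png",M["top"]["ov"][520:920,800:1540]); cv2.imwrite("pics/o2.png",M["scene"]["ov"][720:1310,780:1580])
E
```

```text
blue ('scene', 'top') [ 0.5552 -0.001   0.3488] 402.7254901960784 [1924, 1376]
blue ('scene',) [ 0.5551 -0.0002  0.3554] 224.39607843137253 [1924]
blue ('top',) [ 0.5566 -0.0003  0.346 ] 173.25882352941176 [1376]
grey ('scene', 'top') [ 0.5407 -0.3382  0.1738] 612.3843137254902 [5987, 3303]
grey ('scene',) [ 0.5376 -0.3363  0.181 ] 248.98823529411766 [5987]
grey ('top',) [ 0.546  -0.3405  0.1721] 177.01960784313724 [3303]
```

View pics/o1.png

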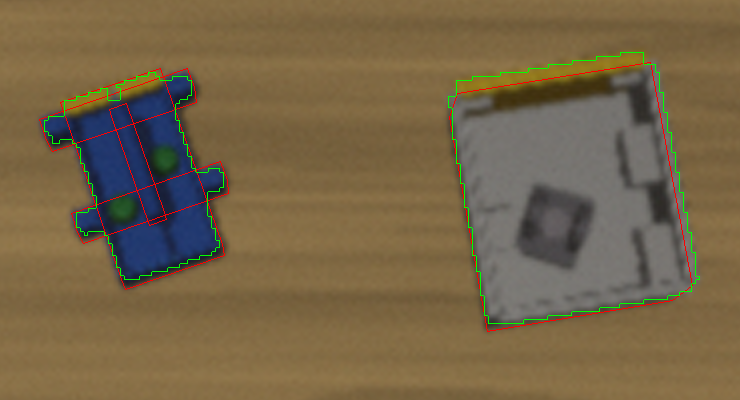

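View pics/o2.png

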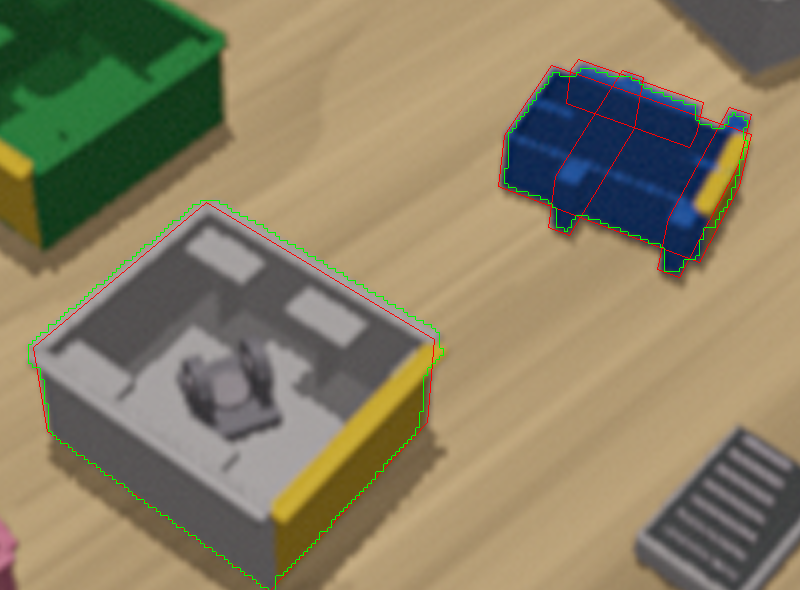

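```bash
cat > fg.py <<'E'
from h import *
from scipy.optimize import minimize
def mask_grey(a,c,r):
    h=cv2.cvtColor(a,cv2.COLOR_BGR2HSV)
    m=cv2.inRange(h,(0,0,30),(180,60,255))|cv2.inRange(h,(18,170,50),(32,255,255))
    roi=np.zeros_like(m); cv2.circle(roi,tuple(int(v) for v in c),r,255,-1); m&=roi
    cs,_=cv2.findContours(m,0,2); b=max(cs,key=cv2.contourArea); m=np.zeros_like(m); cv2.drawContours(m,[b],-1,255,-1); return m
def fit(parts,p0,M,C,cams):
    f=lambda p:sum(np.abs(render(C[n],parts,p,(420,560))-M[n]/255.).sum() for n in cams)
    sx=np.array(p0)+np.array([[0,0,0],[.01,0,0],[0,.01,0],[0,0,.08]])
    return minimize(f,p0,method="Nelder-Mead",options=dict(initial_simplex=sx,xatol=2e-4,fatol=.1))
E
python3 - <<'E'
from fg import *
C={};M={};im={}
for n in("scene","top"):
    C[n]=P(n); im[n]=cv2.imread(f"pics/{n}0.png")
    M[n]=mask_grey(im[n],proj(C[n],[[.545,-.34,.04]])[0],58 if n=="scene" else 42)
for hl in(0,3,6,10):
  for hy in(6,10):
    G=[box(-89,89,-76,76,0,80+hl),box(85,89,-76,76,0,80+hy)]
    print(hl,hy,[(np.round(r.x,4),round(r.fun)) for r in [fit(G,(.543,-.339,.174),M,C,c) for c in(("scene","top"),("scene",),("top",))]])
E
```

```text
0 6 [(array([ 0.5401, -0.3381,  0.1765]), 698), (array([ 0.5379, -0.3368,  0.1777]), 284), (array([ 0.5463, -0.3402,  0.175 ]), 236)]
0 10 [(array([ 0.5403, -0.3383,  0.1759]), 685), (array([ 0.5377, -0.3372,  0.1802]), 282), (array([ 0.5461, -0.3404,  0.1734]), 222)]
3 6 [(array([ 0.5403, -0.3386,  0.1734]), 604), (array([ 0.5388, -0.3368,  0.178 ]), 207), (array([ 0.5461, -0.34  ,  0.1739]), 225)]
3 10 [(array([ 0.5402, -0.3381,  0.1706]), 593), (array([ 0.5389, -0.3365,  0.1801]), 216), (array([ 0.5458, -0.3399,  0.1702]), 212)]
6 6 [(array([ 0.5413, -0.3383,  0.1742]), 523), (array([ 0.54  , -0.3375,  0.1784]), 169), (array([ 0.5464, -0.3394,  0.175 ]), 215)]
6 10 [(array([ 0.5411, -0.3381,  0.1786]), 512), (array([ 0.54  , -0.3375,  0.1785]), 169), (array([ 0.5461, -0.3396,  0.1735]), 201)]
10 6 [(array([ 0.543 , -0.3389,  0.1789]), 456), (array([ 0.5405, -0.3388,  0.1768]), 212), (array([ 0.5457, -0.3391,  0.1771]), 193)]
10 10 [(array([ 0.543 , -0.3388,  0.1796]), 458), (array([ 0.5412, -0.3387,  0.1748]), 210), (array([ 0.5456, -0.3391,  0.1756]), 193)]
```

```bash
cat > go.py <<'E'
from h import *
import sys
from scipy.spatial.transform import Rotation as Ro
def go(x,y,z,yawdeg,n=5):
    s=env.read_state(); R=np.array(s["orientation"]); p=np.array(s["eef_pos"])
    a=np.radians(yawdeg); G=np.array([[np.cos(a),np.sin(a),0],[np.sin(a),-np.cos(a),0],[0,0,-1]])
    t=R.T@(np.array([x,y,z])-p)*100; r=Ro.from_matrix(R.T@G).as_rotvec()
    print("t %.2f yaw %.1f pos"%(s["clock"],np.degrees(np.arctan2(R[1,0],R[0,0]))),p,"F",np.array(s["force"]),"op %.4f"%s["opening"],"q",np.array(s["joint_positions"]))
    print("cm",np.round(t,2),"rot",np.round(r,3),"rows>=",np.ceil(max(np.linalg.norm(t)/4.17,np.linalg.norm(r)/.125)))
    print("per 1/%d"%n,np.round(t/n,2),np.round(r/n,3))
if __name__=="__main__": go(*map(float,sys.argv[1:5]),int(sys.argv[5]) if len(sys.argv)>5 else 5)
E
python3 go.py 0.29 -0.56 0.25 45
```

```text
t 0.40 yaw 12.9 pos [ 0.1449 -0.6336  0.2562] F [-0.3101 -0.5579 -0.437 ] op 0.0852 q [ 1.2468  0.3333  0.0399  1.4655 -0.0134  1.3433 -0.0585]
cm [15.79 -3.94  0.62] rot [-0.    -0.    -0.561] rows>= 5.0
per 1/5 [ 3.16 -0.79  0.12] [-0.    -0.    -0.112]
```

>>> move_arm --travel '[[3.2,-0.8,0.1],[6.3,-1.6,0.2],[9.5,-2.4,0.4],[12.6,-3.2,0.5],[15.8,-3.9,0.6]]' --rotation '[[0,0,-0.11],[0,0,-0.22],[0,0,-0.335],[0,0,-0.45],[0,0,-0.56]]' --grip '[0,0,0,0,0]'

```text
clock: 0.82
eef_pos: [0.2912, -0.5594, 0.2503]
orientation: [[0.704, 0.71, -0.0], [0.71, -0.704, 0.0], [-0.0, -0.0, -1.0]]
force: [-0.4, -0.3, -0.2]
opening: 0.0853
```

```bash
python3 go.py 0.42 -0.44 0.25 77
```

```text
t 0.82 yaw 45.3 pos [ 0.2912 -0.5594  0.2503] F [-0.3766 -0.2679 -0.1543] op 0.0853 q [ 1.1137  0.3025 -0.1172  1.5176  0.036   1.3237  0.2124]
cm [17.55  0.74  0.03] rot [-0.    -0.    -0.554] rows>= 5.0
per 1/5 [3.51 0.15 0.01] [-0.    -0.    -0.111]
```

>>> move_arm --travel '[[3.5,0.15,0],[7.0,0.3,0],[10.5,0.45,0],[14.0,0.6,0],[17.5,0.7,0]]' --rotation '[[0,0,-0.11],[0,0,-0.22],[0,0,-0.335],[0,0,-0.45],[0,0,-0.56]]' --grip '[0,0,0,0,0]'

```text
clock: 1.23
eef_pos: [0.4204, -0.4388, 0.2505]
orientation: [[0.213, 0.977, 0.0], [0.977, -0.213, -0.0], [-0.0, 0.0, -1.0]]
force: [0.7, -0.7, -0.5]
opening: 0.0857
```

```bash
python3 go.py 0.50 -0.30 0.25 109
```

```text
t 1.23 yaw 77.7 pos [ 0.4204 -0.4388  0.2505] F [ 0.7334 -0.7174 -0.4958] op 0.0857 q [ 0.9671  0.2675 -0.2833  1.5689  0.0766  1.3158  0.4591]
cm [15.26  4.81  0.05] rot [ 0.     0.    -0.547] rows>= 5.0
per 1/5 [3.05 0.96 0.01] [ 0.     0.    -0.109]
```

>>> move_arm --travel '[[3.0,0.95,0],[6.1,1.9,0],[9.15,2.9,0],[12.2,3.85,0],[15.3,4.8,0]]' --rotation '[[0,0,-0.11],[0,0,-0.22],[0,0,-0.335],[0,0,-0.45],[0,0,-0.56]]' --grip '[0,0,0,0,0]'

```text
clock: 1.65
eef_pos: [0.5005, -0.2982, 0.2506]
orientation: [[-0.343, 0.939, 0.0], [0.939, 0.343, -0.001], [-0.001, 0.0, -1.0]]
force: [0.1, -0.6, -1.2]
opening: 0.0853
```

```bash
python3 go.py 0.55 -0.15 0.25 142
```

```text
t 1.65 yaw 110.1 pos [ 0.5005 -0.2982  0.2506] F [ 0.0607 -0.608  -1.1862] op 0.0853 q [ 0.8396  0.2323 -0.444   1.6236  0.1031  1.3083  0.7299]
cm [12.22  9.74  0.05] rot [-0.     0.001 -0.557] rows>= 5.0
per 1/5 [2.44 1.95 0.01] [-0.     0.    -0.111]
```

>>> move_arm --travel '[[2.4,1.95,0],[4.9,3.9,0],[7.3,5.8,0],[9.8,7.8,0],[12.2,9.7,0]]' --rotation '[[0,0,-0.11],[0,0,-0.22],[0,0,-0.335],[0,0,-0.45],[0,0,-0.56]]' --grip '[0,0,0,0,0]'

```text
clock: 2.07
eef_pos: [0.55, -0.1487, 0.2508]
orientation: [[-0.793, 0.609, 0.001], [0.609, 0.793, -0.001], [-0.001, -0.0, -1.0]]
force: [0.6, 0.6, -0.4]
opening: 0.0857
```

```bash
python3 go.py 0.5555 -0.03 0.2 175
```

```text
t 2.07 yaw 142.5 pos [ 0.55   -0.1487  0.2508] F [ 0.5533  0.6402 -0.3982] op 0.0857 q [ 0.7065  0.2259 -0.6032  1.6478  0.1328  1.3081  0.9971]
cm [6.8  9.75 5.07] rot [-0.001  0.001 -0.567] rows>= 5.0
per 1/5 [1.36 1.95 1.01] [-0.     0.    -0.113]
```

>>> move_arm --travel '[[1.4,1.95,1],[2.7,3.9,2],[4.1,5.85,3],[5.4,7.8,4],[6.8,9.75,5]]' --rotation '[[0,0,-0.113],[0,0,-0.226],[0,0,-0.34],[0,0,-0.453],[0,0,-0.567]]' --grip '[0,0,0,0,0]'

```text
clock: 2.48
eef_pos: [0.5555, -0.029, 0.2004]
orientation: [[-0.997, 0.082, 0.001], [0.082, 0.997, -0.001], [-0.001, -0.001, -1.0]]
force: [-0.4, -0.4, -0.1]
opening: 0.0856
```

```bash
python3 go.py 0.5555 -0.0008 0.17 200
```

```text
t 2.48 yaw 175.3 pos [ 0.5555 -0.029   0.2004] F [-0.3849 -0.3578 -0.1474] op 0.0856 q [ 0.6121  0.2587 -0.7393  1.7403  0.1866  1.2128  1.3125]
cm [0.23 2.82 3.04] rot [-0.001  0.001 -0.431] rows>= 4.0
per 1/5 [0.05 0.56 0.61] [-0.     0.    -0.086]
```

>>> move_arm --travel '[[0.05,0.6,0.6],[0.1,1.2,1.2],[0.15,1.8,1.8],[0.2,2.3,2.4],[0.23,2.82,3.0]]' --rotation '[[0,0,-0.09],[0,0,-0.18],[0,0,-0.27],[0,0,-0.36],[0,0,-0.431]]' --grip '[0,0,0,0,0]'

```text
clock: 2.9
eef_pos: [0.5555, -0.0005, 0.1702]
orientation: [[-0.938, -0.346, 0.001], [-0.346, 0.938, -0.001], [-0.001, -0.002, -1.0]]
force: [-0.1, -0.6, -0.1]
opening: 0.0858
```

```bash
python3 - <<'E'
from h import *
from go import go
for n in("scene","top"):
    a=env.get_image(n); c=proj(P(n),[[.5555,0,.06]])[0].astype(int)
    cv2.imwrite(f"pics/{n}1.png",cv2.resize(a[c[1]-60:c[1]+60,c[0]-75:c[0]+75],None,fx=5,fy=5,interpolation=cv2.INTER_CUBIC))
go(.5555,-.0008,.088,200)
E
```

```text
t 3.00 yaw -159.9 pos [ 0.555  -0.      0.1696] F [ 0.3123 -0.2364  0.532 ] op 0.0850 q [ 0.6133  0.3053 -0.8108  1.775   0.2403  1.1637  1.6516]
cm [-0.03 -0.09  8.16] rot [-0.001 -0.     0.002] rows>= 2.0
per 1/5 [-0.01 -0.02  1.63] [-0. -0.  0.]
```

View pics/scene1.png

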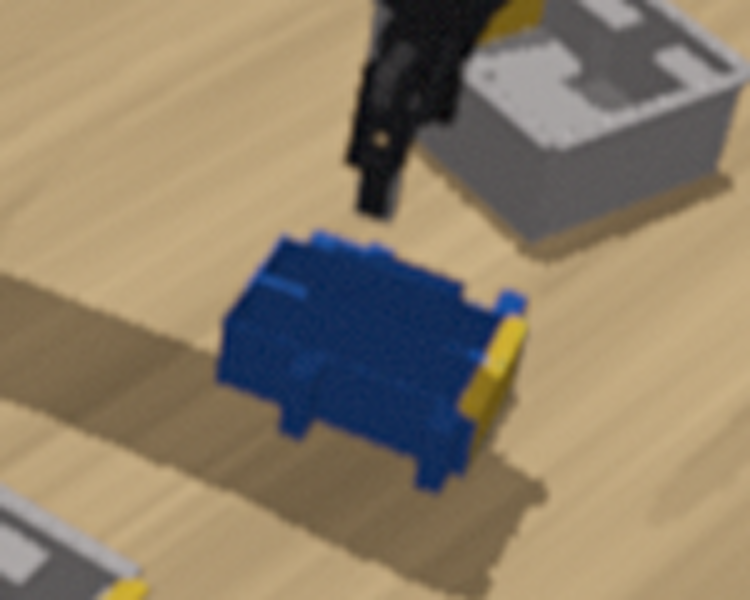

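View pics/top1.png

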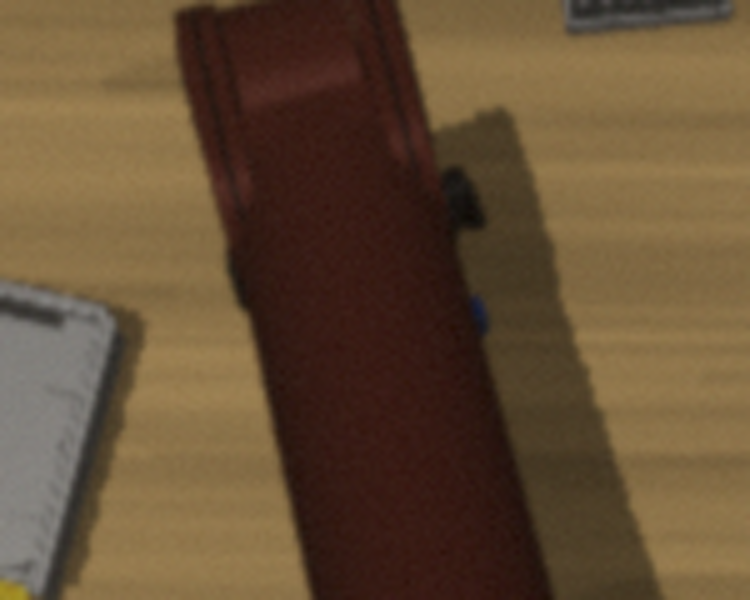

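The scene crop shows the open gripper above the blue tote, with its near finger at (375,215). The arm hides the tote in the top view. I'm going down over the handle.

>>> move_arm --travel '[[0,0,2.5],[0,-0.05,5.0],[0,-0.05,7.0],[0,-0.05,8.1],[0,-0.05,8.1]]' --rotation '[[0,0,0],[0,0,0],[0,0,0],[0,0,0],[0,0,0]]' --grip '[0,0,0,0,0]'

```text
clock: 3.42
eef_pos: [0.5538, -0.0011, 0.0867]
orientation: [[-0.94, -0.342, -0.004], [-0.342, 0.94, -0.001], [0.004, 0.001, -1.0]]
force: [-0.5, -0.7, 0.4]
opening: 0.0853
```

>>> move_arm --travel '[[0,0,0],[0,0,0],[0,0,0],[0,0,0],[0,0,0]]' --rotation '[[0,0,0],[0,0,0],[0,0,0],[0,0,0],[0,0,0]]' --grip '[120,180,230,255,255]' --force 50

```text
clock: 3.83
eef_pos: [0.5544, -0.0011, 0.0875]
orientation: [[-0.94, -0.342, -0.002], [-0.342, 0.94, -0.001], [0.002, 0.0, -1.0]]
force: [-0.0, 0.8, 0.5]
opening: 0.0256
```

>>> move_arm --travel '[[0,0,0],[0,0,0],[0,0,0],[0,0,0]]' --rotation '[[0,0,0],[0,0,0],[0,0,0],[0,0,0]]' --grip '[255,255,255,255]'

```text
clock: 4.17
eef_pos: [0.5545, -0.0013, 0.0879]
orientation: [[-0.94, -0.342, -0.002], [-0.342, 0.94, -0.001], [0.002, -0.0, -1.0]]
force: [-1.2, -1.5, 4.2]
opening: 0.0133
```

```bash
python3 go.py .5555 -.0008 .25 200
```

```text
t 4.17 yaw -160.0 pos [ 0.5545 -0.0013  0.0879] F [-1.1608 -1.5388  4.2442] op 0.0133 q [ 0.5706  0.4019 -0.7718  1.8514  0.3266  1.0212  1.584 ]
cm [ -0.07   0.01 -16.21] rot [-0.    -0.002 -0.   ] rows>= 4.0
per 1/5 [-0.01  0.   -3.24] [-0. -0. -0.]
```

>>> move_arm --travel '[[0,0,-1.0],[0,0,-3.0],[0,0,-6.0],[0,0,-9.0],[0,0,-12.0]]' --rotation '[[0,0,0],[0,0,0],[0,0,0],[0,0,0],[0,0,0]]' --grip '[255,255,255,255,255]'

```text
clock: 4.58
eef_pos: [0.554, -0.0008, 0.2091]
orientation: [[-0.94, -0.342, -0.003], [-0.342, 0.94, -0.001], [0.003, 0.001, -1.0]]
force: [1.0, 0.5, -4.1]
opening: 0.0131
```

```bash
python3 - <<'E'
from h import *
from go import go
n="scene"
a=env.get_image(n); c=proj(P(n),[[.5555,0,.15]])[0].astype(int)
cv2.imwrite(f"pics/{n}2.png",cv2.resize(a[c[1]-60:c[1]+60,c[0]-75:c[0]+75],None,fx=5,fy=5,interpolation=cv2.INTER_CUBIC))
go(.56,-.03,.245,168)
E
```

```text
t 4.63 yaw -160.0 pos [ 0.5567 -0.0002  0.2154] F [1.3247 0.7749 2.3964] op 0.0131 q [ 0.632   0.2625 -0.825   1.7202  0.205   1.2432  1.6789]
cm [ 0.7  -2.92 -2.96] rot [-0.002  0.005  0.559] rows>= 5.0
per 1/5 [ 0.14 -0.58 -0.59] [-0.     0.001  0.112]
```

View pics/scene2.png

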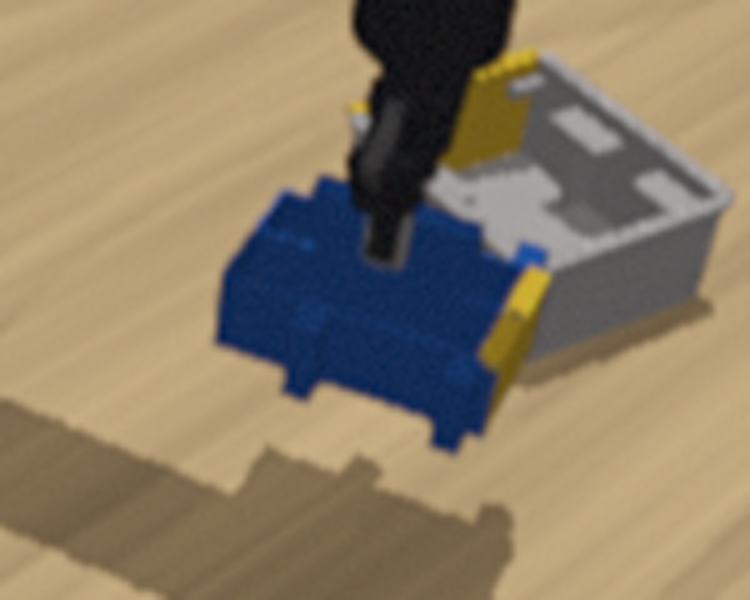

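The tote is lifted level, with the gripper's finger on the handle at (390,240). Next I turn it while carrying it over.

>>> move_arm --travel '[[0,-0.3,-0.6],[0.1,-1.0,-1.4],[0.3,-1.7,-2.2],[0.5,-2.3,-3.2],[0.7,-2.9,-4.0]]' --rotation '[[0,0,0.08],[0,0,0.19],[0,0,0.31],[0,0,0.43],[0,0,0.55]]' --grip '[255,255,255,255,255]'

```text
clock: 5.05
eef_pos: [0.5595, -0.0298, 0.2559]
orientation: [[-0.979, 0.204, 0.004], [0.204, 0.979, -0.001], [-0.004, -0.0, -1.0]]
force: [0.6, -0.4, -3.9]
opening: 0.0131
```

```bash
python3 go.py .56 -.09 .26 136
```

```text
t 5.05 yaw 168.2 pos [ 0.5595 -0.0298  0.2559] F [ 0.6162 -0.3766 -3.9204] op 0.0131 q [ 0.6154  0.2211 -0.7371  1.6601  0.1545  1.3157  1.2169]
cm [-1.28 -5.88 -0.4 ] rot [0.001 0.004 0.562] rows>= 5.0
per 1/5 [-0.26 -1.18 -0.08] [0.    0.001 0.112]
```

>>> move_arm --travel '[[-0.25,-1.2,-0.1],[-0.5,-2.4,-0.2],[-0.75,-3.5,-0.3],[-1.0,-4.7,-0.4],[-1.3,-5.9,-0.4]]' --rotation '[[0,0,0.112],[0,0,0.225],[0,0,0.337],[0,0.002,0.45],[0,0.004,0.562]]' --grip '[255,255,255,255,255]'

```text
clock: 5.47
eef_pos: [0.5597, -0.0903, 0.2599]
orientation: [[-0.716, 0.698, -0.0], [0.698, 0.716, 0.001], [0.001, 0.001, -1.0]]
force: [-0.2, 0.4, -4.9]
opening: 0.0131
```

```bash
python3 go.py .56 -.16 .26 104
```

```text
t 5.47 yaw 135.7 pos [ 0.5597 -0.0903  0.2599] F [-0.1752  0.4116 -4.8706] op 0.0131 q [ 0.6314  0.2198 -0.6339  1.639   0.1322  1.327   0.7751]
cm [-4.89 -4.96 -0.02] rot [ 0.    -0.001  0.554] rows>= 5.0
per 1/5 [-0.98 -0.99 -0.  ] [ 0.    -0.     0.111]
```

>>> move_arm --travel '[[-1.0,-1.0,0],[-2.0,-2.0,0],[-2.9,-3.0,0],[-3.9,-4.0,0],[-4.9,-5.0,0]]' --rotation '[[0,0,0.112],[0,0,0.225],[0,0,0.337],[0,0,0.45],[0,0,0.555]]' --grip '[255,255,255,255,255]'

```text
clock: 5.88
eef_pos: [0.5594, -0.1606, 0.2596]
orientation: [[-0.236, 0.972, -0.001], [0.972, 0.236, 0.002], [0.002, -0.001, -1.0]]
force: [0.7, 0.7, -4.4]
opening: 0.0135
```

```bash
python3 go.py .555 -.24 .26 72
```

```text
t 5.88 yaw 103.6 pos [ 0.5594 -0.1606  0.2596] F [ 0.7402  0.6784 -4.4409] op 0.0135 q [ 0.6514  0.2382 -0.5265  1.607   0.1206  1.331   0.3463]
cm [-7.62 -2.3  -0.06] rot [-0.001 -0.002  0.552] rows>= 5.0
per 1/5 [-1.52 -0.46 -0.01] [-0.   -0.    0.11]
```

>>> move_arm --travel '[[-1.5,-0.5,0],[-3.0,-0.9,0],[-4.6,-1.4,0],[-6.1,-1.8,0],[-7.6,-2.3,0]]' --rotation '[[0,0,0.112],[0,0,0.225],[0,0,0.337],[0,0,0.45],[0,0,0.555]]' --grip '[255,255,255,255,255]'

```text
clock: 6.3
eef_pos: [0.5546, -0.2401, 0.259]
orientation: [[0.316, 0.949, -0.002], [0.949, -0.316, 0.003], [0.002, -0.003, -1.0]]
force: [-0.3, 0.8, -3.8]
opening: 0.0132
```

```bash
python3 go.py .547 -.30 .26 41
```

```text
t 6.30 yaw 71.6 pos [ 0.5546 -0.2401  0.259 ] F [-0.2795  0.7905 -3.7968] op 0.0132 q [ 0.6759  0.272  -0.4131  1.5567  0.1088  1.3391 -0.071 ]
cm [-5.92  1.17 -0.12] rot [-0.004 -0.001  0.533] rows>= 5.0
per 1/5 [-1.18  0.23 -0.02] [-0.001 -0.     0.107]
```

>>> move_arm --travel '[[-1.2,0.2,0],[-2.4,0.5,0],[-3.6,0.7,0],[-4.7,0.9,-0.1],[-5.9,1.2,-0.1]]' --rotation '[[0,0,0.107],[0,0,0.213],[0,0,0.32],[-0.002,0,0.427],[-0.004,0,0.533]]' --grip '[255,255,255,255,255]'

```text
clock: 6.72
eef_pos: [0.547, -0.2997, 0.2595]
orientation: [[0.758, 0.653, 0.0], [0.653, -0.758, 0.002], [0.001, -0.001, -1.0]]
force: [0.6, 1.0, -4.2]
opening: 0.0133
```

```bash
python3 go.py .543 -.339 .25 10.1
```

```text
t 6.72 yaw 40.7 pos [ 0.547  -0.2997  0.2595] F [ 0.6496  1.0072 -4.1991] op 0.0133 q [ 0.6809  0.2988 -0.3122  1.5135  0.091   1.3444 -0.4984]
cm [-2.87  2.72  0.94] rot [-0.002 -0.001  0.535] rows>= 5.0
per 1/5 [-0.57  0.54  0.19] [-0.    -0.     0.107]
```

>>> move_arm --travel '[[-0.6,0.55,0.2],[-1.2,1.1,0.4],[-1.8,1.7,0.6],[-2.4,2.2,0.8],[-2.9,2.7,0.9]]' --rotation '[[0,0,0.115],[0,0,0.23],[0,0,0.34],[0,0,0.45],[0,0,0.535]]' --grip '[255,255,255,255,255]'

```text
clock: 7.13
eef_pos: [0.5421, -0.339, 0.2496]
orientation: [[0.985, 0.17, -0.001], [0.17, -0.985, 0.003], [-0.0, -0.003, -1.0]]
force: [0.5, -0.2, -4.1]
opening: 0.0132
```

>>> move_arm --travel '[[0,0,0],[0,0,0]]' --rotation '[[0,0,0],[0,0,0]]' --grip '[255,255]'

```text
clock: 7.3
eef_pos: [0.5417, -0.3387, 0.249]
orientation: [[0.985, 0.172, -0.002], [0.172, -0.985, 0.004], [-0.001, -0.005, -1.0]]
force: [0.5, 0.0, -4.4]
opening: 0.0135
```

```bash
python3 - <<'E'
from h import *
from go import go
for n in("scene","top"):
    a=env.get_image(n); cv2.imwrite(f"pics/{n}3full.png",a); c=proj(P(n),[[.543,-.339,.12]])[0].astype(int)
    s=env.read_state();R=s["orientation"]; y=np.arctan2(R[1,0],R[0,0])+np.pi
    A=cv2.resize(a,None,fx=5,fy=5,interpolation=cv2.INTER_CUBIC)
    e=s["eef_pos"]
    for b in BLUE:
        h=cv2.convexHull(np.float32(proj(P(n),pose(b,(e[0],e[1],y),e[2]-.088)))); cv2.polylines(A,[np.int32((h+.5)*5)],True,(0,0,255),1)
    for b in GREY:
        h=cv2.convexHull(np.float32(proj(P(n),pose(b,(.543,-.339,.177))))); cv2.polylines(A,[np.int32((h+.5)*5)],True,(0,255,0),1)
    c*=5
    cv2.imwrite(f"pics/{n}3.png",A[c[1]-300:c[1]+300,c[0]-375:c[0]+375])
go(.543,-.339,.19,10.1)
E
```

```text
t 7.40 yaw 10.0 pos [ 0.5423 -0.3381  0.2495] F [ 0.7834  0.1241 -3.8834] op 0.0133 q [ 0.6617  0.3286 -0.2203  1.4895  0.0694  1.3344 -0.9601]
cm [0.06 0.13 5.95] rot [-0.004  0.001 -0.002] rows>= 2.0
per 1/5 [0.01 0.03 1.19] [-0.001  0.    -0.   ]
```

View pics/scene3.png

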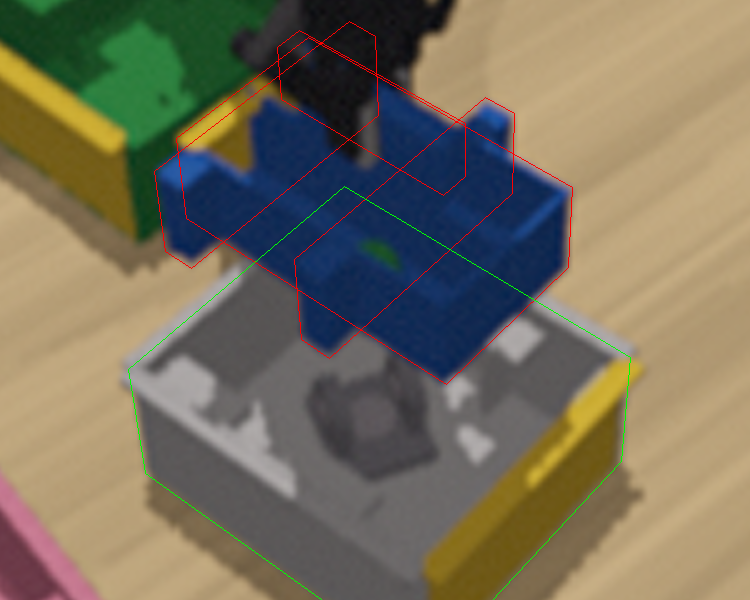

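View pics/top3.png

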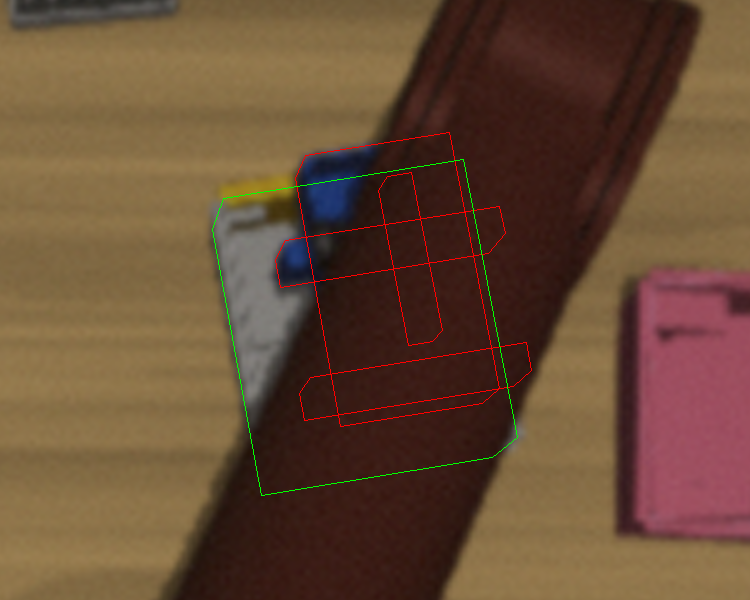

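The hand overlay matches the blue tote in both views, and its yellow end faces the robot, opposite to the grey tote's yellow end. I'm descending.

>>> move_arm --travel '[[0.05,0.1,1.8],[0.05,0.1,3.6],[0.05,0.1,5.2],[0.05,0.1,6.5],[0.05,0.1,7.0]]' --rotation '[[-0.004,0,0],[-0.004,0,0],[-0.004,0,0],[-0.004,0,0],[-0.004,0,0]]' --grip '[255,255,255,255,255]'

```text
clock: 7.82
eef_pos: [0.5422, -0.3376, 0.1773]
orientation: [[0.984, 0.176, -0.003], [0.176, -0.984, 0.002], [-0.003, -0.002, -1.0]]
force: [-0.3, 0.1, -4.2]
opening: 0.0134
```

```bash
python3 - <<'E'
from h import *
from go import go
n="scene"
a=env.get_image(n); cv2.imwrite(f"pics/{n}4full.png",a); c=proj(P(n),[[.543,-.339,.1]])[0].astype(int)
cv2.imwrite(f"pics/{n}4.png",cv2.resize(a[c[1]-60:c[1]+60,c[0]-75:c[0]+75],None,fx=5,fy=5,interpolation=cv2.INTER_CUBIC))
go(.543,-.339,.155,10.1)
E
```

```text
t 7.87 yaw 10.1 pos [ 0.5422 -0.3378  0.1773] F [ 0.3261  0.8407 -5.9105] op 0.0135 q [ 0.6597  0.3746 -0.2193  1.5791  0.085   1.2009 -0.9707]
cm [0.06 0.14 2.23] rot [-0.002  0.003 -0.   ] rows>= 1.0
per 1/5 [0.01 0.03 0.45] [-0.     0.001 -0.   ]
```

View pics/scene4.png

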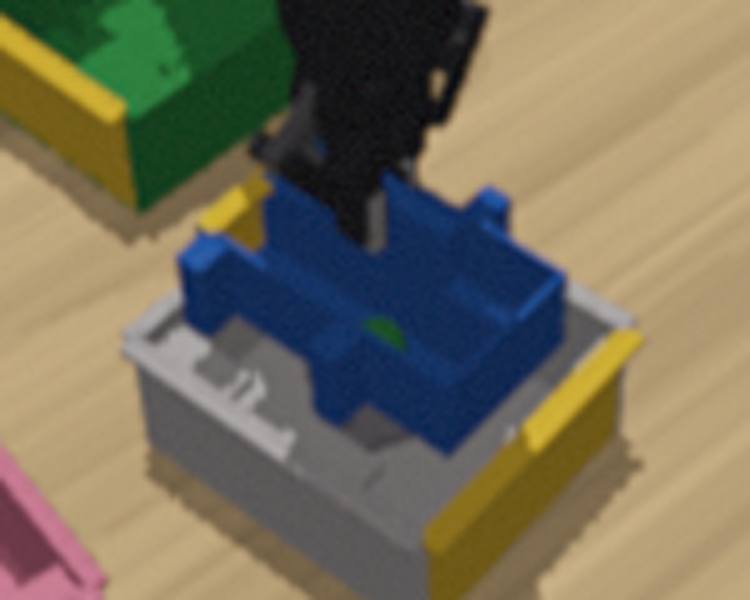

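The blue tote hovers centred over the mouth, with its rib bottoms at about (205,325) and (345,415). I'll go down slowly.

>>> move_arm --travel '[[0.05,0.1,0.5],[0.05,0.1,1.0],[0.05,0.1,1.4],[0.05,0.1,1.7],[0.05,0.1,1.8]]' --rotation '[[-0.002,0.003,0],[-0.002,0.003,0],[-0.002,0.003,0],[-0.002,0.003,0],[-0.002,0.003,0]]' --grip '[255,255,255,255,255]'

```text
clock: 8.28
eef_pos: [0.5427, -0.3386, 0.1589]
orientation: [[0.985, 0.175, -0.0], [0.175, -0.985, 0.001], [0.0, -0.001, -1.0]]
force: [-0.3, -0.1, -3.8]
opening: 0.0136
```

>>> move_arm --travel '[[0,0,0.1],[0,0,0.2],[0,0,0.3],[0,0,0.4]]' --rotation '[[0,0,0],[0,0,0],[0,0,0],[0,0,0]]' --grip '[255,255,255,255]'

```text
clock: 8.62
eef_pos: [0.5428, -0.3387, 0.1551]
orientation: [[0.985, 0.175, 0.0], [0.175, -0.985, 0.0], [0.0, -0.0, -1.0]]
force: [0.3, -0.1, -4.0]
opening: 0.0135
```

>>> move_arm --travel '[[0,0,0.05],[0,0,0.1],[0,0,0.15],[0,0,0.2]]' --rotation '[[0,0,0],[0,0,0],[0,0,0],[0,0,0]]' --grip '[255,255,255,255]'

```text
clock: 8.95
eef_pos: [0.5429, -0.3386, 0.1539]
orientation: [[0.985, 0.175, 0.001], [0.175, -0.985, 0.0], [0.001, -0.0, -1.0]]
force: [-4.5, 2.6, 7.2]
opening: 0.0132
```

Contact came at TCP z = 0.154, exactly the ledge height. I'll open slowly.

>>> move_arm --travel '[[0,0,-0.05],[0,0,-0.1],[0,0,-0.1],[0,0,-0.1],[0,0,-0.1]]' --rotation '[[0,0,0],[0,0,0],[0,0,0],[0,0,0],[0,0,0]]' --grip '[255,255,220,190,150]' --force 20

```text
clock: 9.37
eef_pos: [0.5433, -0.3389, 0.1554]
orientation: [[0.985, 0.175, 0.002], [0.175, -0.985, -0.0], [0.001, 0.001, -1.0]]
force: [0.4, -0.3, -0.3]
opening: 0.0323
```

>>> move_arm --travel '[[0,0,0],[0,0,0],[0,0,0],[0,0,0],[0,0,0]]' --rotation '[[0,0,0],[0,0,0],[0,0,0],[0,0,0],[0,0,0]]' --grip '[110,70,30,0,0]'

```text
clock: 9.78
eef_pos: [0.5433, -0.3389, 0.1555]
orientation: [[0.985, 0.175, 0.002], [0.175, -0.985, -0.0], [0.002, 0.001, -1.0]]
force: [0.1, -0.2, -0.1]
opening: 0.0857
```

>>> move_arm --travel '[[0,0,-1],[0,0,-3],[0,0,-6],[0,0,-9],[0,0,-12]]' --rotation '[[0,0,0],[0,0,0],[0,0,0],[0,0,0],[0,0,0]]' --grip '[0,0,0,0,0]'

```text
clock: 10.2
eef_pos: [0.543, -0.3387, 0.2776]
orientation: [[0.985, 0.175, 0.002], [0.175, -0.985, -0.0], [0.002, 0.001, -1.0]]
force: [0.2, -1.0, -0.1]
opening: 0.0855
```

```bash
python3 go.py .47 -.50 .28 10.1
```

```text
t 10.20 yaw 10.1 pos [ 0.543  -0.3387  0.2776] F [ 0.194  -1.023  -0.0876] op 0.0855 q [ 0.6602  0.314  -0.2202  1.451   0.0683  1.3822 -0.9569]
cm [-10.01  14.6   -0.24] rot [ 0.001 -0.002 -0.   ] rows>= 5.0
per 1/5 [-2.    2.92 -0.05] [ 0. -0. -0.]
```

>>> move_arm --travel '[[-1.5,2,-0.5],[-4,5,-1],[-6,8,-1],[-8,11.5,-1],[-10,15,-1]]' --rotation '[[0,0,0],[0,0,0],[0,0,0],[0,0,0],[0,0,0]]' --grip '[0,0,0,0,0]'

```text
clock: 10.62
eef_pos: [0.4701, -0.5052, 0.2892]
orientation: [[0.984, 0.176, 0.003], [0.176, -0.984, -0.002], [0.003, 0.002, -1.0]]
force: [0.5, 0.0, 0.6]
opening: 0.0853
```

>>> move_arm --travel '[[-3,2,0],[-6,4,0],[-9,6,0],[-12,8,0],[-14,9,0]]' --rotation '[[0,0,0],[0,0,0],[0,0,0],[0,0,0],[0,0,0]]' --grip '[0,0,0,0,0]'

```text
clock: 11.03
eef_pos: [0.344, -0.6215, 0.2896]
orientation: [[0.985, 0.172, 0.002], [0.172, -0.985, -0.003], [0.001, 0.003, -1.0]]
force: [-0.2, -0.3, -0.8]
opening: 0.0856
```

```bash
python3 - <<'E'
from h import *
for n in("scene","top"):
    a=env.get_image(n); cv2.imwrite(f"pics/{n}5full.png",a); c=proj(P(n),[[.543,-.339,.09]])[0].astype(int)
    A=cv2.resize(a,None,fx=5,fy=5,interpolation=cv2.INTER_CUBIC)
    B=A.copy()
    for b in BLUE:
        h=cv2.convexHull(np.float32(proj(P(n),pose(b,(.543,-.339,.177+np.pi),.066)))); cv2.polylines(B,[np.int32((h+.5)*5)],True,(0,0,255),1)
    h=cv2.convexHull(np.float32(proj(P(n),pose(GREY[0],(.543,-.339,.177))))); cv2.polylines(B,[np.int32((h+.5)*5)],True,(0,255,0),1)
    c*=5
    cv2.imwrite(f"pics/{n}5.png",B[c[1]-290:c[1]+290,c[0]-350:c[0]+350])
    cv2.imwrite(f"pics/{n}5n.png",A[c[1]-290:c[1]+290,c[0]-350:c[0]+350])
E
```

View pics/scene5.png

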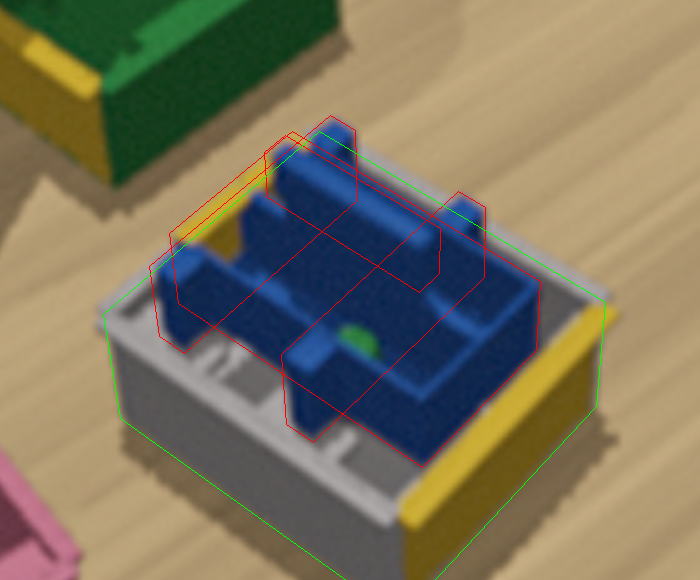

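View pics/top5.png

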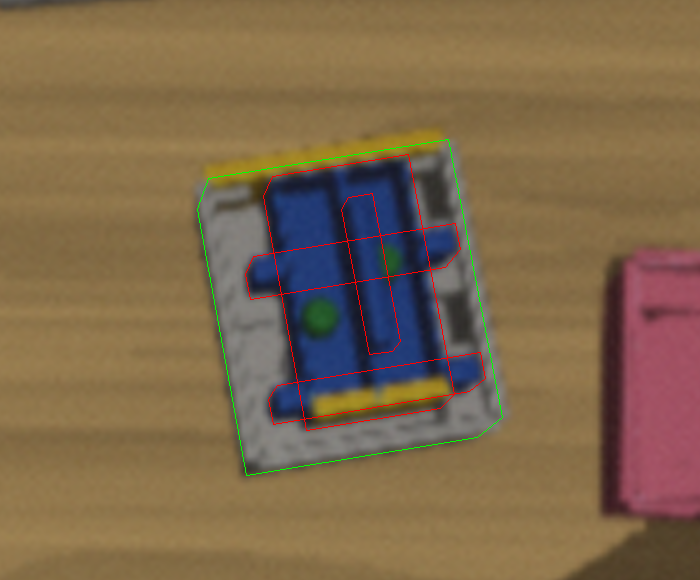

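View pics/top5full.png

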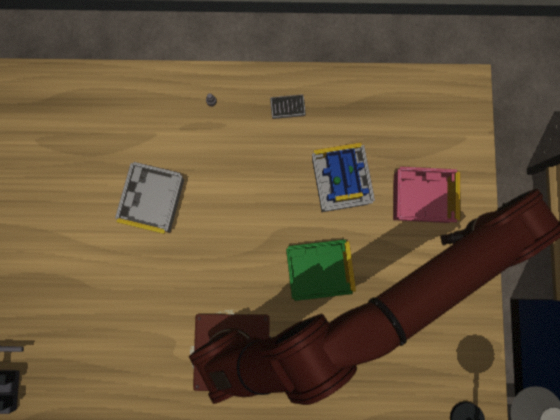

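```bash
python3 - <<'E'
from h import *
from scipy.optimize import minimize
from scipy.spatial.transform import Rotation as Ro
C={n:P(n) for n in("scene","top")}
def ang(rot,p):
    return lambda X:Ro.from_euler("zyx",[p[3],p[4],p[5]]).apply(X)+p[:3]
def run(sfx,p0):
    M={}
    for n in C:
        h=cv2.cvtColor(cv2.imread(f"pics/{n}{sfx}.png"),cv2.COLOR_BGR2HSV); m=cv2.inRange(h,(95,90,25),(130,255,255))
        roi=np.zeros_like(m); c=proj(C[n],[[p0[0],p0[1],p0[2]+.04]])[0]; cv2.circle(roi,tuple(int(v) for v in c),45,255,-1); m&=roi
        M[n]=cv2.morphologyEx(m,cv2.MORPH_CLOSE,np.ones((3,3)))/255.
    def f(p):
        e=0
        for n in C:
            T=ang(None,p); e+=np.abs(render(C[n],[T(b) for b in BLUE],(0,0,0),(420,560))-M[n]).sum()
        return e
    sx=np.vstack([p0,np.array(p0)+np.diag([.01,.01,.01,.08,.05,.05])])
    r=minimize(f,p0,method="Nelder-Mead",options=dict(initial_simplex=sx,xatol=1e-4,fatol=.1,maxiter=500))
    print(sfx,r.x,r.fun)
run("0",[.5555,-.001,.0,.35,0,0]); run("5full",[.543,-.339,.066,.177+np.pi,0,0])
# grey unmoved: image difference near the two grey totes' outer walls
a,b=cv2.imread("pics/scene0.png"),cv2.imread("pics/scene5full.png")
for nm,p in(("yoke",(.543,-.339)),("empty",(.477,.271))):
    c=proj(C["scene"],[[*p,.01]])[0].astype(int); s=np.s_[c[1]+5:c[1]+45,c[0]-60:c[0]+60] if nm=="yoke" else np.s_[c[1]-50:c[1]+40,c[0]-45:c[0]+45]
    print(nm,cv2.phaseCorrelate(np.float64(cv2.cvtColor(a[s],6)),np.float64(cv2.cvtColor(b[s],6))))
E
```

```text
0 [ 0.5579  0.0012 -0.0027  0.3379 -0.0955  0.0518] 725.5137254901961
5full [ 0.5476 -0.3395  0.0637  3.2967 -0.1262 -0.0494] 727.9803921568626
yoke ((0.1670542043929757, -0.011984403157914159), 0.6635559858209655)
empty ((-0.09017887204021235, 0.07515368574276948), 0.6800271541279727)
```

```bash
python3 -c "
from bench import env
print(env.finish_job())"
```

```text
the job is handed in; nothing more can be done
None
```

I gripped the blue tote by its handle, turned it half round and set it on the ledges of the grey tote with the yoke. I then let go, moved the arm clear and handed the job in at about 11 s.

- **Height:** contact came at TCP z = 0.154 m, the height expected for ribs standing on the ledges, with only about 11 N of push. An image fit puts the underside 66 mm above where it sat on the bench, so it has not nested.
- **Position:** in both views the blue tote sits near the middle of the mouth, and the fit is within about 5 mm of the seat. Its yellow end is opposite to the grey tote's.
- **Grey totes:** their images shifted less than 0.2 pixel between the first and last pictures, so neither appears to have moved.
- **Level, the weak check:** the fit's tilt angles, up to about 0.13 rad, were too noisy to confirm level. The same fit gave up to about 0.1 rad when the tote stood flat on the bench. I judge it level from the contact height and the rib positions in the pictures.

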